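# Shut the board tray and hold the mirror flap at the pointer

## Task

The soldered circuit board is loaded in the pulled-out tray of the grey inspection box. With the flap still down, push the tray fully home; then lift the mirror flap by its bar handle until it lines up with the pointer arm on the side of the box, and finish while still holding it steady there with the gripper (it falls shut if let go). Leave the pointer arm and the other things on the bench where they are.

Things in the scene. Friction and masses are not known exactly. Their poses are not given: they have to be found in the camera images.
- inspection_box: Grey sheet-metal box fixed to the bench, 200 deep (x) x 280 wide (y) x 110 mm high, top closed by the flap, front open for the tray. Origin: centre of its underside. Its own -x is the front, facing roughly towards the robot; +y its left side with the pointer arm; z up.
- tray (a joint): Travel of the aluminium tray, m: 0 is fully home, grows as it is pulled out of the front (along the box's -x), at most 0.1. It slides with about 2 N of friction and meets a firm stop at 0.
- tray_front (a point): Centre of the outer face of the tray's flat front plate, which is 200 wide x 78 high x 12 mm thick, from 14 to 92 mm above the bench; no handle. Moves with the tray; when home it lies 15 mm in front of the box's front, 115 mm from the box's centre. x axis as the box's x.
- flap (a joint): Angle of the flap, rad: 0 is shut (level), grows as its front edge is lifted; range 0 to 1.5. The hinge turns freely: the flap (about 0.35 kg) falls shut when let go.
- flap_hinge (a point): Middle of the flap's hinge line, which runs along the box's y at the far top edge: 96 mm behind (+x of) the box's centre, 114 mm above the bench. The axes turn with the flap: x points from the front edge to the hinge, z out of the upper face. The flap is an aluminium plate 192 x 280 x 6 mm, its middle plane in the hinge line.
- flap_bar (a point): Middle of the flap's steel bar handle, a round bar 12 mm thick and 100 mm long along the box's y, on a 12 mm post at each end, above the upper face. In the flap's axes the bar's centre line is 136 mm in front (-x) of the hinge line and 48 mm above it (z), leaving 39 mm free under the bar. Moves with the flap.
- pointer (a joint): Angle of the pointer arm, rad: the mark. 0 is level, it grows as the tip rises, about the same hinge line as the flap; the flap is at the mark when flap equals pointer. Between 0.3 and 0.85. Stiff: it stays where it was set and must not be shifted.
- pointer_hinge (a point): Pivot of the pointer arm, on the flap's hinge line, 156 mm to the box's left (+y) of its middle. x axis points from the arm's tip to the pivot.
- pointer_tip (a point): Diamond-shaped tip of the pointer arm, a dark steel flat bar 12 x 6 mm; the tip is 216 mm from the pivot, the arm runs along the left side edge of the flap.
- spool: Loose bystander: solder spool, 60 mm across, 50 high, origin under its centre, left of the box.
- jar: Loose bystander: white jar, 52 mm across, 85 high, origin under its centre, left of the box.
- screwdriver: Loose bystander: screwdriver lying right of the box; origin under its middle.
- multimeter: Loose bystander: black multimeter 150 x 75 x 34 mm, lying right of the box; origin under its centre.
- parts_tray: Loose bystander: small divided parts tray 70 x 100 x 25 mm, front left of the box; origin under its centre.
- board_holder: Loose bystander: red circuit-board holder 90 x 130 x 95 mm, front right of the box; origin under its centre.
- tape_roll: Loose bystander: roll of tape, 68 mm across, 18 high, flat on the bench, left of the box beyond the spool; origin under its centre.

How it is judged:
By the outcome, as a careful person would: the job done as asked, in the order asked, and still so for the second after the job is handed in, while the arm keeps its last pose, push and grip.
It also fails if it takes over 48 s, if anything falls off the work surface, if the arm or the gripper's body presses on something with over 40 N, if the wrist force passes 120 N, or if a joint passes its speed limit or range.

## Robot

A 7-joint arm with a two-finger parallel gripper is mounted at the origin on the work surface. World frame = base frame: x ahead of the robot, y to its left, z up, the work surface at z = 0. Lengths are in m, angles in rad, forces in N, time in s.
With the tool pointing down it reaches from about 0.425 to 0.875 m from the base axis. Payload 8.4 kg.
Tool frame: the origin (TCP) lies at the very end of the fingers, on their centre line; the grasp point (between the pads) lies 19 mm behind it (grasp_offset is the distance from the TCP to the grasp point, in m); z points along the fingers, y is the line along which they close (so a half turn about z gives the same grasp; the last joint's range is limited). The gripper opens to 85 mm and grips with 20 to 120 N. Pads are 22 mm wide; open, the fingers measure 114 mm over their backs; the gripper's body (76 mm by 85 mm) begins 54 mm behind the grasp point. The pads swing forward as they close: fully open they stand 13 mm farther back than shut.
Start: joints at [1.216, 0.333, 0.04, 1.465, -0.013, 1.343, -0.059], TCP at [0.164, -0.629, 0.231] pointing down, gripper open.
Joint ranges: [-2.58, 2.58], [-0.38, 2.09], [-1.3, 1.39], [0.25, 2.4], [-1.5, 4.64], [0.08, 2.09], [-2.65, 2.65]. Speed limits (rad/s): [2.22, 2.22, 2.79, 2.79, 3.14, 3.14, 3.14].

## Interface

Orientations are given as a unit quaternion [x, y, z, w].
In Python, from bench import get_obs, camera, job_done, grasp_offset gives the robot as it stands.
- The arm moves only by the shell command python3 -m handwheel 'ROWS' [FORCE]. ROWS is JSON, a list of rows, each an object of numbers: "gripper": the opening, from 0 (shut) to 1 (fully open); "tx", "ty", "tz": the shift along the world's x, y, z in m; "ax", "ay", "az": the turn, a rotation vector about the world's x, y, z in degrees. A call has 1 to 8 rows; each row is the pose to reach, as a shift and turn from the pose commanded when the call began; what a row does not reach only later rows make up. A row lasts 1/10 s, in which the tool goes at most 50 mm and 8.59 degrees, less where a joint would pass 70% of its speed; a pose out of reach is approached as far as the arm can. A call with a gripper value outside its range is refused whole. The fingers move at their own pace and stop on an object; FORCE is the grip in N (left out, the last holds). Time passes only in rows, so rows that repeat a pose let the fingers close. It gives the time, the measured TCP pose, the force, the opening and the grip force at its end, in the units of the state.
- get_obs(): the state, without advancing time (a new reading comes with each control period).
- camera(name): name is "scene" or "top" or "wrist"; returns a dict with "pixels" (420x560x3 uint8, red, green, blue), "camera_matrix" (3x3 intrinsics, pixels), "cam_to_world" (4x4, takes a point from camera to world coordinates). Camera axes: x right, y up, looking along -z (the intrinsics and any distortion apply to the point x, -y, -z); pixel columns grow to the right and rows downward; lengths in m; the calibration is good to about 2 mm. A picture is of the moment at which its call begins. There is no depth.
- job_done(): hands the job in; it is judged then, once.
The state is a dict: "time_s": time; "q": joint angles; "joint_velocities": joint speeds; "tau": joint torques, N m; "tcp_pos": TCP position; "eef_rot": TCP orientation; "wrist_force": force on the tool from outside, world axes, zero at the start; "moment": the same for the moment, N m; "width": finger opening in m; "grip_force": force on a finger pad.
Only numpy, scipy, OpenCV 4.12 (cv2) and the standard library are available. Lean on these libraries where they do the work, as an engineer would, in place of code of your own. Each camera call takes 0.05 s, during which the arm holds its last target. There are 200 camera calls.

## Working session

There is one attempt and no reset: what is moved stays moved. The work goes in short steps, Python scripts to look and compute and a shell command to move; the robot and the scene stay as the last step left them, time stands still between calls to the robot, and variables do not carry over. Pictures are saved under pics/ and viewed, at most 10 in all, crops included, and the job is handed in when it is done.

```bash
mkdir -p pics
python3 - <<'E'
from bench import *
import cv2,json
for n in("scene","top"):
    c=camera(n); cv2.imwrite(f"pics/{n}0.png",cv2.resize(c["pixels"][:,:,::-1],(800,600),interpolation=cv2.INTER_CUBIC))
    print(n,c["camera_matrix"].tolist(),c["cam_to_world"].round(4).tolist(),[k for k in c])
o=get_obs();print(o["time_s"],o["tcp_pos"],o["eef_rot"],o["width"],grasp_offset)
E
```

```text
scene [[488.33331455702574, 0.0, 280.87193377884864], [0.0, 488.33331455702574, 205.92226374910146], [0.0, 0.0, 1.0]] [[-0.3452, -0.7735, 0.5316, 1.1529], [0.9385, -0.2799, 0.2021, 0.2647], [-0.0076, 0.5687, 0.8225, 1.0081], [0.0, 0.0, 0.0, 1.0]] ['pixels', 'camera_matrix', 'cam_to_world']
top [[448.8077951417172, 0.0, 274.65657381364787], [0.0, 448.8077951417172, 206.14255522528103], [0.0, 0.0, 1.0]] [[0.0333, 0.9761, -0.2146, 0.3956], [-0.9994, 0.0328, -0.0059, 0.0456], [0.0012, 0.2147, 0.9767, 1.0762], [0.0, 0.0, 0.0, 1.0]] ['pixels', 'camera_matrix', 'cam_to_world']
0.1 [ 0.16430421 -0.62846791  0.23050418] [ 9.91834073e-01  1.27532798e-01 -1.70590748e-04 -7.26960059e-04] 0.08547976977166603 0.0187
```

View pics/scene0.png

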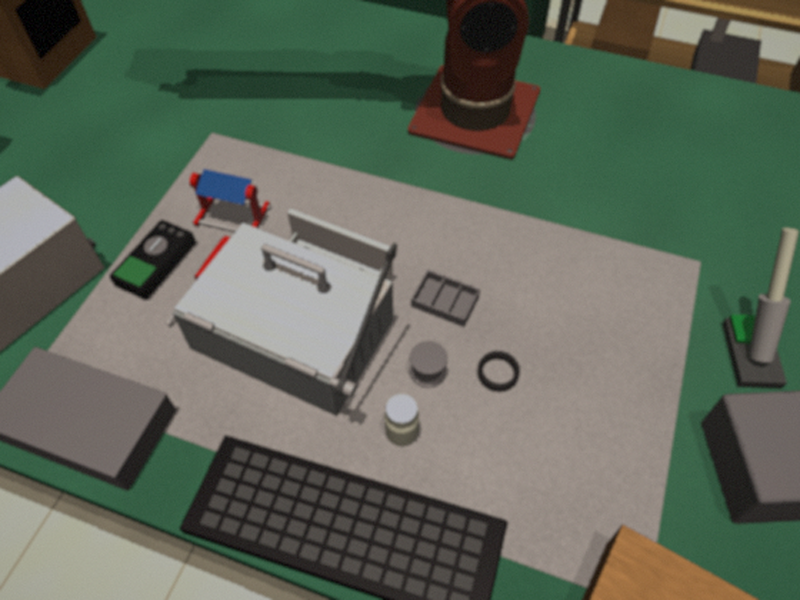

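View pics/top0.png

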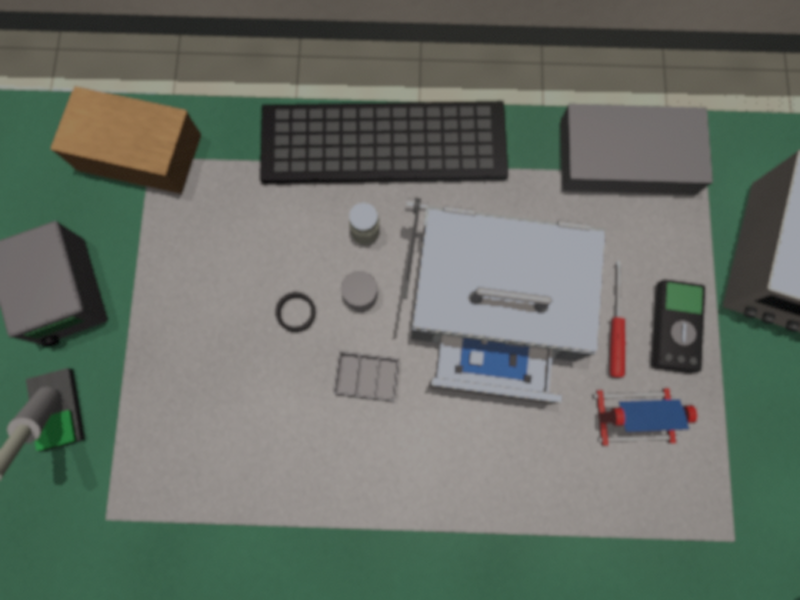

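The scene view shows the box with its bar near (295,262), the pointer tip near (392,250) and its pivot near (347,385). The top view shows the flap corners at (425,210), (605,230), (597,353) and (413,332), the bar from (478,296) to (547,305), and the tray plate from (432,386) to (557,400). I'll compute positions and enlarge the pointer.

```bash
cat > h.py <<'E'
import numpy as np,cv2
from bench import *
def ray(c,u,v):
    K=c["camera_matrix"];T=c["cam_to_world"]
    d=np.array([(u-K[0,2])/K[0,0],-(v-K[1,2])/K[1,1],-1]);return T[:3,3],T[:3,:3]@d
def onz(c,u,v,z):
    o,d=ray(c,u,v);return o+d*(z-o[2])/d[2]
def proj(c,p):
    K=c["camera_matrix"];T=c["cam_to_world"];q=T[:3,:3].T@(np.asarray(p)-T[:3,3]);return K[0,0]*q[0]/-q[2]+K[0,2],K[1,1]*-q[1]/-q[2]+K[1,2]
E
python3 - <<'E'
from h import *
t=camera("top");s=camera("scene");k=1/1.42857
for n,u,v,z in [("UL",425,210,.117),("UR",605,230,.117),("LR",597,350,.117),("LL",413,330,.117),("bL",473,294,.168),("bR",551,303,.168),("tL",432,387,.092),("tR",558,400,.092)]:
    print(n,onz(t,u*k,v*k,z).round(4))
for n,c,x,y,w,hh in(("s",s,225,150,75,150),("t",t,265,130,75,115)):
    im=c["pixels"][y:y+hh,x:x+w,::-1]; cv2.imwrite(f"pics/z{n}.png",cv2.resize(im,None,fx=5 if n=='t' else 4,fy=5 if n=='t' else 4,interpolation=cv2.INTER_CUBIC))
im=np.zeros((600,700,3),np.uint8);a=cv2.imread("pics/zs.png");b=cv2.imread("pics/zt.png");im[:600,:300]=a;im[:575,310:685]=b;cv2.imwrite("pics/z.png",im)
E
```

```text
UL [0.7445 0.0045 0.117 ]
UR [ 0.721  -0.2781  0.117 ]
LR [ 0.5313 -0.2589  0.117 ]
LL [0.5524 0.0184 0.117 ]
bL [ 0.5998 -0.0658  0.168 ]
bR [ 0.5903 -0.1786  0.168 ]
tL [ 0.4697 -0.0136  0.092 ]
tR [ 0.4565 -0.205   0.092 ]
```

View pics/z.png

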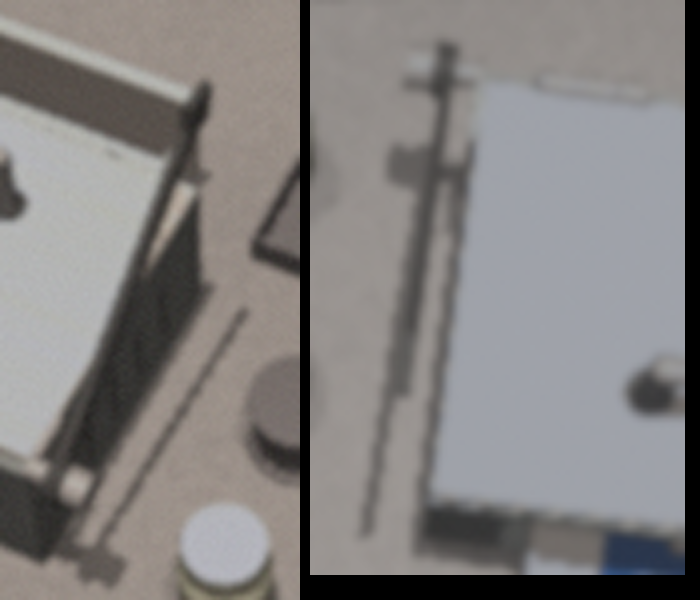

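The crop shows the pointer tip at scene-crop (203,97) and at top-crop (400,392). I'll fit the box pose and pointer angle jointly.

```bash
cat > fit.py <<'E'
from h import *
from scipy.optimize import least_squares
t=camera("top");s=camera("scene");k=1/1.42857
yf,zt=.14,.117
def model(p):
    x,y,a,tr,ph=p;R=np.array([[np.cos(a),-np.sin(a),0],[np.sin(a),np.cos(a),0],[0,0,1]])
    L=[(t,(.096,.14,.117)),(t,(.096,-.14,.117)),(t,(-.096,-.14,.117)),(t,(-.096,.14,.117)),
    (t,(-.04,.05,.162)),(t,(-.04,-.05,.162)),(t,(-.115-tr,.1,.092)),(t,(-.115-tr,-.1,.092)),
    (t,(.096-.216*np.cos(ph),.156,.114+.216*np.sin(ph))),(s,(.096-.216*np.cos(ph),.156,.114+.216*np.sin(ph)))]
    return np.array([proj(c,R@np.array(q)+[x,y,0]) for c,q in L])
obs=np.array([(425*k,210*k),(605*k,230*k),(597*k,351*k),(413*k,331*k),(475*k,295*k),(549*k,304*k),(432*k,387*k),(558*k,400*k),(283,208.4),(275.7,174.2)])
r=least_squares(lambda p:(model(p)-obs).ravel(),[.64,-.13,-.07,.06,.5],loss="soft_l1")
print(r.x.round(4),np.degrees(r.x[[2,4]]));print(r.fun.reshape(-1,2).round(1))
x,y,a=r.x[:3]
for n,q in (("bar",(-.04,0)),("plate",(-.115-r.x[3],0)),("hinge",(.096,0)),("platehome",(-.115,0))):print(n,x+q[0]*np.cos(a)-q[1]*np.sin(a),y+q[0]*np.sin(a)+q[1]*np.cos(a))
E
python3 fit.py
```

```text
[ 0.6364 -0.1274 -0.0852  0.0589  0.6512] [-4.88387262 37.30913489]
[[ 0.3  0.2]
 [-1.4  0.3]
 [-0.1  0.4]
 [-0.9 -0.8]
 [ 2.3 -0.4]
 [-1.6 -1.1]
 [-0.3 -0.9]
 [ 3.3  1. ]
 [ 0.1  0.1]
 [-0.1 -7.1]]
bar 0.5965599995466399 -0.12400122323323648
plate 0.4631343361540887 -0.11260044007667862
hinge 0.7320662242825324 -0.1355797834989069
platehome 0.5218323020819932 -0.1176159877926094
```

```bash
cat >> fit.py <<'E'
R=np.array([[np.cos(a),-np.sin(a),0],[np.sin(a),np.cos(a),0],[0,0,1]]);W=lambda q:R@np.array(q)+[x,y,0]
im=np.zeros((600,790,3),np.uint8)
for c,x0,y0,w,hh,ox in((s,225,150,75,120,0),(t,265,130,75,120,400)):
    p=cv2.resize(c["pixels"][y0:y0+hh,x0:x0+w,::-1],None,fx=5,fy=5,interpolation=cv2.INTER_CUBIC).copy()
    for ph,col in((.45,(0,0,255)),(.55,(0,255,0)),(.65,(255,0,0)),(.75,(0,255,255))):
        for rr in (0,.1,.216):
            u,v=proj(c,W((.096-rr*np.cos(ph),.156,.114+rr*np.sin(ph))));cv2.circle(p,(int((u-x0+.5)*5),int((v-y0+.5)*5)),3,col,-1)
    for q in ((-.096,.14,.117),(.096,.14,.117)):
        u,v=proj(c,W(q));cv2.circle(p,(int((u-x0+.5)*5),int((v-y0+.5)*5)),3,(255,0,255),-1)
    im[:,ox:ox+375]=p
cv2.imwrite("pics/ov.png",im)
E
python3 fit.py >/dev/null
```

```text
(no output)
```

View pics/ov.png

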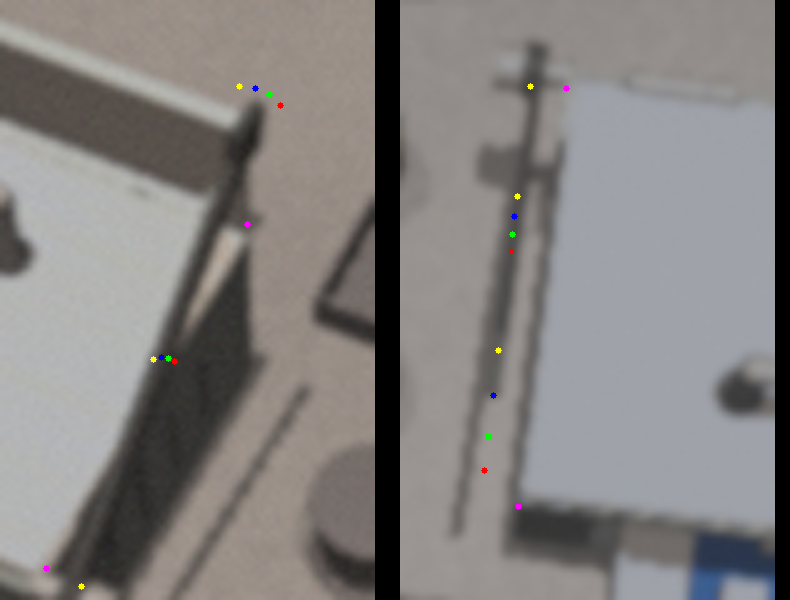

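The overlay puts the pointer at about 0.6 to 0.65 rad. Scene tip ends at (262,103) and the φ=0.65 prediction is (255,88), so I'll refine it later with the flap raised. First move: close the gripper and go in front of the tray plate.

```bash
python3 -m handwheel '[{"gripper":0,"tx":0.02,"ty":0.04,"az":-3},{"gripper":0,"tx":0.04,"ty":0.08,"az":-6},{"gripper":0,"tx":0.06,"ty":0.12,"az":-9},{"gripper":0,"tx":0.08,"ty":0.16,"az":-12},{"gripper":0,"tx":0.1,"ty":0.2,"az":-15},{"gripper":0,"tx":0.12,"ty":0.24,"az":-18},{"gripper":0,"tx":0.14,"ty":0.28,"az":-19.5},{"gripper":0,"tx":0.15,"ty":0.31,"az":-19.5}]' 40
python3 -m handwheel '[{"tx":0.02,"ty":0.04},{"tx":0.04,"ty":0.08},{"tx":0.06,"ty":0.12},{"tx":0.08,"ty":0.16},{"tx":0.1,"ty":0.2},{"tx":0.106,"ty":0.206},{"tx":0.106,"ty":0.206},{"tx":0.106,"ty":0.206}]'
python3 - <<'E'
from h import *
c=camera("wrist");cv2.imwrite("pics/w1.png",c["pixels"][:,:,::-1]);o=get_obs();print(o["time_s"],o["tcp_pos"],o["eef_rot"],o["width"],o["wrist_force"],c["cam_to_world"].round(3).tolist(),c["camera_matrix"].round(0).tolist())
E
```

```text
0.45 [ 0.16444063 -0.62880147  0.23122719] [ 9.91833084e-01  1.27542651e-01 -3.16645445e-06 -7.50093434e-05] 0.08544558082376318 [-0.21772139 -0.62170405 -0.43073529] [[0.253, 0.931, 0.263, 0.232], [-0.967, 0.244, 0.069, -0.61], [0.0, -0.272, 0.962, 0.374], [0.0, 0.0, 0.0, 1.0]] [[376.0, 0.0, 280.0], [0.0, 376.0, 205.0], [0.0, 0.0, 1.0]]invalid input at $[0]: expected keys gripper, tx, ty, tz, ax, ay, az
invalid input at $[0]: expected keys gripper, tx, ty, tz, ax, ay, az
```

View pics/w1.png

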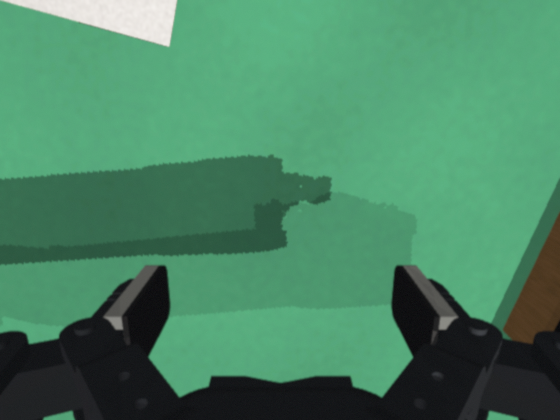

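Every row needs all keys, so nothing moved; the view shows only the open fingers. Resending in full.

```bash
python3 -m handwheel '[{"gripper":0,"tx":0.02,"ty":0.04,"tz":0,"ax":0,"ay":0,"az":-3},{"gripper":0,"tx":0.04,"ty":0.08,"tz":0,"ax":0,"ay":0,"az":-6},{"gripper":0,"tx":0.06,"ty":0.12,"tz":0,"ax":0,"ay":0,"az":-9},{"gripper":0,"tx":0.08,"ty":0.16,"tz":0,"ax":0,"ay":0,"az":-12},{"gripper":0,"tx":0.1,"ty":0.2,"tz":0,"ax":0,"ay":0,"az":-15},{"gripper":0,"tx":0.12,"ty":0.24,"tz":0,"ax":0,"ay":0,"az":-18},{"gripper":0,"tx":0.14,"ty":0.28,"tz":0,"ax":0,"ay":0,"az":-19.5},{"gripper":0,"tx":0.15,"ty":0.31,"tz":0,"ax":0,"ay":0,"az":-19.5}]' 40
python3 -m handwheel '[{"gripper":0,"tx":0.02,"ty":0.04,"tz":0,"ax":0,"ay":0,"az":0},{"gripper":0,"tx":0.04,"ty":0.08,"tz":0,"ax":0,"ay":0,"az":0},{"gripper":0,"tx":0.06,"ty":0.12,"tz":0,"ax":0,"ay":0,"az":0},{"gripper":0,"tx":0.08,"ty":0.16,"tz":0,"ax":0,"ay":0,"az":0},{"gripper":0,"tx":0.1,"ty":0.2,"tz":0,"ax":0,"ay":0,"az":0},{"gripper":0,"tx":0.106,"ty":0.206,"tz":0,"ax":0,"ay":0,"az":0},{"gripper":0,"tx":0.106,"ty":0.206,"tz":0,"ax":0,"ay":0,"az":0},{"gripper":0,"tx":0.106,"ty":0.206,"tz":0,"ax":0,"ay":0,"az":0}]'
python3 - <<'E'
from h import *
c=camera("wrist");cv2.imwrite("pics/w2.png",c["pixels"][:,:,::-1])
E
```

```text
time_s: 1.25
tcp_pos: [0.316, -0.3162, 0.2316]
eef_rot: [0.999, -0.041, 0.0, 0.0]
wrist_force: [0.3, -1.4, 0.2]
width: 0.0004
grip_force: 0.0
time_s: 2.05
tcp_pos: [0.42, -0.114, 0.2312]
eef_rot: [0.999, -0.043, -0.0, 0.0]
wrist_force: [-0.5, -0.1, -0.8]
width: -0.0001
grip_force: 0.0
```

View pics/w2.png

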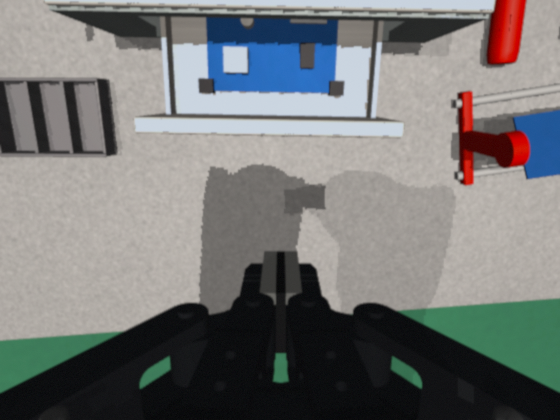

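The wrist view shows the plate's front top edge from (136,132) to (403,136), with the fingers centred near column 281. Computing.

Run:
```python
from h import *
c=camera("wrist")
a,b=[onz(c,*p,.092) for p in((136,132.5),(403,136))]
print(a,b,np.linalg.norm(a-b),(a+b)/2,np.degrees(np.arctan2(-(a-b)[0],(a-b)[1])))
```

```text
[ 0.47447222 -0.01091661  0.092     ] [ 0.4548928  -0.20763018  0.092     ] 0.1976855605443442 [ 0.46468251 -0.1092734   0.092     ] -5.684078918857342
```

Plate centre is (0.465,-0.109), width 198 mm against the 200 given, so it agrees with the fit. Descend, then push.

```bash
python3 -m handwheel '[{"gripper":0,"tx":0,"ty":0.003,"tz":-0.04,"ax":0,"ay":0,"az":0},{"gripper":0,"tx":0,"ty":0.003,"tz":-0.08,"ax":0,"ay":0,"az":0},{"gripper":0,"tx":0,"ty":0.003,"tz":-0.12,"ax":0,"ay":0,"az":0},{"gripper":0,"tx":0,"ty":0.003,"tz":-0.155,"ax":0,"ay":0,"az":0},{"gripper":0,"tx":0,"ty":0.003,"tz":-0.155,"ax":0,"ay":0,"az":0},{"gripper":0,"tx":0.015,"ty":0.002,"tz":-0.155,"ax":0,"ay":0,"az":0},{"gripper":0,"tx":0.028,"ty":0.001,"tz":-0.155,"ax":0,"ay":0,"az":0},{"gripper":0,"tx":0.036,"ty":0,"tz":-0.155,"ax":0,"ay":0,"az":0}]'
python3 -m handwheel '[{"gripper":0,"tx":0.01,"ty":-0.001,"tz":0,"ax":0,"ay":0,"az":0},{"gripper":0,"tx":0.02,"ty":-0.002,"tz":0,"ax":0,"ay":0,"az":0},{"gripper":0,"tx":0.03,"ty":-0.003,"tz":0,"ax":0,"ay":0,"az":0},{"gripper":0,"tx":0.038,"ty":-0.003,"tz":0,"ax":0,"ay":0,"az":0},{"gripper":0,"tx":0.044,"ty":-0.004,"tz":0,"ax":0,"ay":0,"az":0},{"gripper":0,"tx":0.048,"ty":-0.004,"tz":0,"ax":0,"ay":0,"az":0},{"gripper":0,"tx":0.048,"ty":-0.004,"tz":0,"ax":0,"ay":0,"az":0}]'
```

```text
time_s: 2.95
tcp_pos: [0.4579, -0.1137, 0.0778]
eef_rot: [0.999, -0.043, 0.001, 0.0]
wrist_force: [-2.8, 0.4, 1.6]
width: -0.0001
grip_force: 1.1
time_s: 3.65
tcp_pos: [0.5051, -0.1166, 0.0763]
eef_rot: [0.999, -0.042, 0.0, -0.0]
wrist_force: [0.3, 0.6, -0.7]
width: 0.0001
grip_force: 0.0
```

Not home yet (no stop force); creep on in 2 mm steps.

```bash
python3 -m handwheel '[{"gripper":0,"tx":0.002,"ty":0,"tz":0,"ax":0,"ay":0,"az":0},{"gripper":0,"tx":0.004,"ty":0,"tz":0,"ax":0,"ay":0,"az":0},{"gripper":0,"tx":0.006,"ty":0,"tz":0,"ax":0,"ay":0,"az":0},{"gripper":0,"tx":0.006,"ty":0,"tz":0,"ax":0,"ay":0,"az":0}]'
python3 -m handwheel '[{"gripper":0,"tx":0.001,"ty":0,"tz":0,"ax":0,"ay":0,"az":0},{"gripper":0,"tx":0.002,"ty":0,"tz":0,"ax":0,"ay":0,"az":0},{"gripper":0,"tx":0.002,"ty":0,"tz":0,"ax":0,"ay":0,"az":0}]'
```

```text
time_s: 4.05
tcp_pos: [0.5106, -0.1169, 0.0763]
eef_rot: [0.999, -0.042, 0.0, 0.0]
wrist_force: [-1.8, -0.9, -0.1]
width: 0.0002
grip_force: 0.4
time_s: 4.35
tcp_pos: [0.5125, -0.1169, 0.0763]
eef_rot: [0.999, -0.042, 0.0, -0.0]
wrist_force: [-1.7, -1.2, 0.3]
width: -0.0
grip_force: 0.7
```

```bash
python3 -m handwheel '[{"gripper":0,"tx":0.001,"ty":0,"tz":0,"ax":0,"ay":0,"az":0},{"gripper":0,"tx":0.002,"ty":0,"tz":0,"ax":0,"ay":0,"az":0},{"gripper":0,"tx":0.003,"ty":0,"tz":0,"ax":0,"ay":0,"az":0},{"gripper":0,"tx":0.003,"ty":0,"tz":0,"ax":0,"ay":0,"az":0}]'
python3 -m handwheel '[{"gripper":0,"tx":0.001,"ty":0,"tz":0,"ax":0,"ay":0,"az":0},{"gripper":0,"tx":0.002,"ty":0,"tz":0,"ax":0,"ay":0,"az":0},{"gripper":0,"tx":0.002,"ty":0,"tz":0,"ax":0,"ay":0,"az":0}]'
```

```text
time_s: 4.75
tcp_pos: [0.5151, -0.1169, 0.0762]
eef_rot: [0.999, -0.042, -0.0, 0.0]
wrist_force: [-4.4, -1.2, 2.7]
width: 0.0001
grip_force: 2.1
time_s: 5.05
tcp_pos: [0.5152, -0.1169, 0.0759]
eef_rot: [0.999, -0.042, -0.002, 0.0]
wrist_force: [-12.7, -0.6, 8.8]
width: -0.0002
grip_force: 6.5
```

The stop was met (12.7 N, no further motion), so the tray is home. Back off, rise, and turn by 90° towards the bar.

```bash
python3 -m handwheel '[{"gripper":0,"tx":-0.03,"ty":0.002,"tz":0,"ax":0,"ay":0,"az":0},{"gripper":0,"tx":-0.04,"ty":0.003,"tz":0.01,"ax":0,"ay":0,"az":0},{"gripper":0,"tx":-0.04,"ty":0.003,"tz":0.05,"ax":0,"ay":0,"az":0},{"gripper":0,"tx":-0.04,"ty":0.003,"tz":0.1,"ax":0,"ay":0,"az":8},{"gripper":0,"tx":-0.04,"ty":0.003,"tz":0.15,"ax":0,"ay":0,"az":16},{"gripper":0.5,"tx":-0.04,"ty":0.003,"tz":0.19,"ax":0,"ay":0,"az":24},{"gripper":1,"tx":0,"ty":0,"tz":0.2,"ax":0,"ay":0,"az":32},{"gripper":1,"tx":0.03,"ty":-0.003,"tz":0.2,"ax":0,"ay":0,"az":40}]'
python3 -m handwheel '[{"gripper":1,"tx":0.03,"ty":-0.003,"tz":0,"ax":0,"ay":0,"az":8},{"gripper":1,"tx":0.05,"ty":-0.005,"tz":0,"ax":0,"ay":0,"az":16},{"gripper":1,"tx":0.053,"ty":-0.006,"tz":0,"ax":0,"ay":0,"az":24},{"gripper":1,"tx":0.053,"ty":-0.006,"tz":0,"ax":0,"ay":0,"az":32},{"gripper":1,"tx":0.053,"ty":-0.006,"tz":0,"ax":0,"ay":0,"az":40},{"gripper":1,"tx":0.053,"ty":-0.006,"tz":0,"ax":0,"ay":0,"az":48},{"gripper":1,"tx":0.053,"ty":-0.006,"tz":0,"ax":0,"ay":0,"az":50},{"gripper":1,"tx":0.053,"ty":-0.006,"tz":0,"ax":0,"ay":0,"az":50}]'
python3 - <<'E'
from h import *
c=camera("wrist");cv2.imwrite("pics/w3.png",c["pixels"][:,:,::-1]);print(get_obs()["q"])
E
```

```text
time_s: 5.85
tcp_pos: [0.5505, -0.1199, 0.2801]
eef_rot: [0.952, 0.305, 0.003, 0.002]
wrist_force: [-0.1, 0.1, -0.6]
width: 0.043
grip_force: 0.0
time_s: 6.65
tcp_pos: [0.601, -0.1255, 0.2765]
eef_rot: [0.736, 0.677, 0.001, 0.0]
wrist_force: [0.5, -0.1, 0.7]
width: 0.0853
grip_force: 0.0
[ 0.65880841  0.30848593 -0.66338608  1.4621715   0.18939601  1.43487682
 -0.09240145]
```

View pics/w3.png

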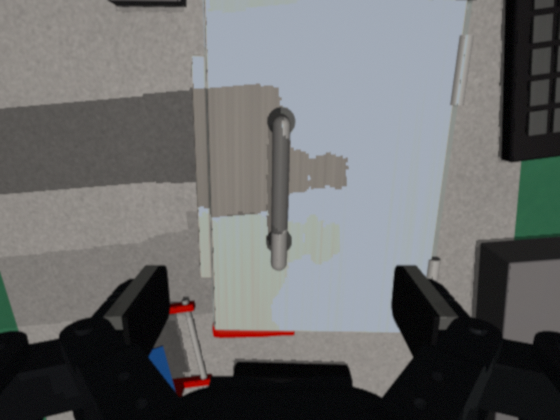

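The wrist view shows the bar from about (282,117) to (279,265), midway between the fingers; the tray plate is against the box at column 203.

Run:
```python
from h import *
c=camera("wrist")
a,b=[onz(c,*p,.162) for p in((282,114),(279,268))]
print(a,b,np.linalg.norm(a-b),(a+b)/2,np.degrees(np.arctan2(-(a-b)[0],(a-b)[1])))
from scipy.spatial.transform import Rotation as R
print(R.from_quat(get_obs()["eef_rot"]).as_matrix().round(3))
```

```text
[ 0.60798396 -0.06568982  0.162     ] [ 0.59637911 -0.17704058  0.162     ] 0.11195385340994048 [ 0.60218153 -0.1213652   0.162     ] -5.949822765145798
[[ 0.086  0.996  0.001]
 [ 0.996 -0.086  0.   ]
 [ 0.     0.001 -1.   ]]
```

Bar centre is (0.602,-0.121), length 112 mm including the posts, which checks out. Descend and grip.

```bash
python3 -m handwheel '[{"gripper":1,"tx":0.001,"ty":0.004,"tz":-0.04,"ax":0,"ay":0,"az":0},{"gripper":1,"tx":0.001,"ty":0.004,"tz":-0.08,"ax":0,"ay":0,"az":0},{"gripper":1,"tx":0.001,"ty":0.004,"tz":-0.115,"ax":0,"ay":0,"az":0},{"gripper":1,"tx":0.001,"ty":0.004,"tz":-0.133,"ax":0,"ay":0,"az":0},{"gripper":0.4,"tx":0.001,"ty":0.004,"tz":-0.133,"ax":0,"ay":0,"az":0},{"gripper":0,"tx":0.001,"ty":0.004,"tz":-0.133,"ax":0,"ay":0,"az":0},{"gripper":0,"tx":0.001,"ty":0.004,"tz":-0.133,"ax":0,"ay":0,"az":0},{"gripper":0,"tx":0.001,"ty":0.004,"tz":-0.133,"ax":0,"ay":0,"az":0}]' 50
python3 -m handwheel '[{"gripper":0,"tx":0,"ty":0,"tz":0,"ax":0,"ay":0,"az":0},{"gripper":0,"tx":0,"ty":0,"tz":0,"ax":0,"ay":0,"az":0}]'
python3 - <<'E'
import numpy as np
a=np.radians(-5.3)
for p in np.arange(0,.71,.05):
    f=lambda p:np.array([-.136*np.cos(p)+.048*np.sin(p),.136*np.sin(p)+.048*np.cos(p)])
    d=f(p)-f(0);print(p.round(2),(d[0]*np.cos(a)).round(4),(d[0]*np.sin(a)).round(4),d[1].round(4))
E
```

```text
time_s: 7.55
tcp_pos: [0.6023, -0.1219, 0.1449]
eef_rot: [0.736, 0.676, 0.001, 0.001]
wrist_force: [0.9, 0.3, -0.4]
width: 0.028
grip_force: 0.0
time_s: 7.75
tcp_pos: [0.6011, -0.1218, 0.1444]
eef_rot: [0.737, 0.676, -0.0, -0.0]
wrist_force: [-5.5, 0.7, 7.7]
width: 0.0103
grip_force: 48.7
0.0 0.0 -0.0 0.0
0.05 0.0026 -0.0002 0.0067
0.1 0.0054 -0.0005 0.0133
0.15 0.0087 -0.0008 0.0198
0.2 0.0122 -0.0011 0.0261
0.25 0.016 -0.0015 0.0322
0.3 0.0202 -0.0019 0.038
0.35 0.0246 -0.0023 0.0437
0.4 0.0293 -0.0027 0.0492
0.45 0.0343 -0.0032 0.0544
0.5 0.0395 -0.0037 0.0593
0.55 0.045 -0.0042 0.064
0.6 0.0506 -0.0047 0.0684
0.65 0.0565 -0.0052 0.0725
0.7 0.0626 -0.0058 0.0763
```

Bar is gripped at 49 N. Raise along the arc to about 0.55 rad.

```bash
python3 -m handwheel '[{"gripper":0,"tx":0.0026,"ty":0,"tz":0.0067,"ax":0,"ay":0,"az":0},{"gripper":0,"tx":0.0054,"ty":-0.0005,"tz":0.0133,"ax":0,"ay":0,"az":0},{"gripper":0,"tx":0.0087,"ty":-0.0008,"tz":0.0198,"ax":0,"ay":0,"az":0},{"gripper":0,"tx":0.0122,"ty":-0.0011,"tz":0.0261,"ax":0,"ay":0,"az":0},{"gripper":0,"tx":0.016,"ty":-0.0015,"tz":0.0322,"ax":0,"ay":0,"az":0},{"gripper":0,"tx":0.0202,"ty":-0.0019,"tz":0.038,"ax":0,"ay":0,"az":0},{"gripper":0,"tx":0.0202,"ty":-0.0019,"tz":0.038,"ax":0,"ay":0,"az":0}]'
python3 -m handwheel '[{"gripper":0,"tx":0.0044,"ty":-0.0004,"tz":0.0057,"ax":0,"ay":0,"az":0},{"gripper":0,"tx":0.0091,"ty":-0.0008,"tz":0.0112,"ax":0,"ay":0,"az":0},{"gripper":0,"tx":0.0141,"ty":-0.0013,"tz":0.0164,"ax":0,"ay":0,"az":0},{"gripper":0,"tx":0.0193,"ty":-0.0018,"tz":0.0213,"ax":0,"ay":0,"az":0},{"gripper":0,"tx":0.0248,"ty":-0.0023,"tz":0.026,"ax":0,"ay":0,"az":0},{"gripper":0,"tx":0.0248,"ty":-0.0023,"tz":0.026,"ax":0,"ay":0,"az":0},{"gripper":0,"tx":0.0248,"ty":-0.0023,"tz":0.026,"ax":0,"ay":0,"az":0}]'
python3 - <<'E'
from h import *
im=np.zeros((590,800,3),np.uint8)
s=camera("scene")["pixels"][150:290,200:300,::-1];t=camera("top")["pixels"][120:265,255:350,::-1]
im[:560,:400]=cv2.resize(s,None,fx=4,fy=4,interpolation=cv2.INTER_CUBIC)
im[:580,410:790]=cv2.resize(t,None,fx=4,fy=4,interpolation=cv2.INTER_CUBIC)
cv2.imwrite("pics/l1.png",im);cv2.imwrite("pics/w4.png",camera("wrist")["pixels"][:,:,::-1])
E
```

```text
time_s: 8.45
tcp_pos: [0.6199, -0.1238, 0.1822]
eef_rot: [0.737, 0.676, -0.002, -0.001]
wrist_force: [-14.8, 1.3, 6.3]
width: 0.0103
grip_force: 49.1
time_s: 9.15
tcp_pos: [0.6443, -0.1263, 0.2098]
eef_rot: [0.737, 0.676, -0.002, -0.001]
wrist_force: [-21.5, 1.6, 17.9]
width: 0.0099
grip_force: 49.8
```

View pics/l1.png

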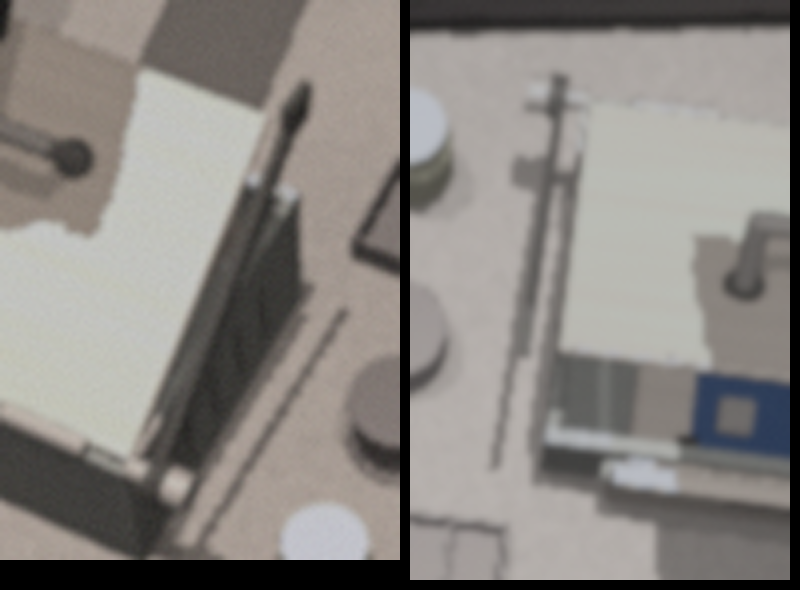

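Scene crop: flap front-left corner at (263,108), pointer tip at (303,82). Top crop: flap corner at (558,353), tip at (522,355). I'll solve for both angles with per-camera pixel offsets.

```bash
cat > fit2.py <<'E'
from h import *
from scipy.optimize import least_squares
import sys
t=camera("top");s=camera("scene");k=.7
a0=np.radians(-5.3)
def W(q,p):
    R=np.array([[np.cos(p[2]),-np.sin(p[2]),0],[np.sin(p[2]),np.cos(p[2]),0],[0,0,1]]);return R@np.array(q)+[p[0],p[1],0]
def F(th,x,y,z): # flap axes -> box
    return (.096+x*np.cos(th)+z*np.sin(th),y,.114-x*np.sin(th)+z*np.cos(th))
def res(p):
    f,g=p[3:5];T=.216
    L=[(t,(.096,.14,.117),(425*k,210*k)),(t,(.096,-.14,.117),(605*k,230*k)),(t,(-.096,-.14,.117),(597*k,351*k)),(t,(-.096,.14,.117),(413*k,331*k)),
     (t,F(f,-.192,.14,.003),(292,208.25)),(t,F(g,-T,.156,0),(283,208.75)),
     (s,F(0,-.192,.14,.003),(272.5,196.8)),(s,F(f,-.192,.14,.003),(265.75,177)),(s,F(g,-T,.156,0),(275.5,170.7)),(s,F(0,0,.163,0),(243.5,271.3))]
    o=[]
    for c,q,m in L: o+=list(np.array(proj(c,W(q,p)))-m+(p[5:7] if c is t else p[7:9]))
    o+=[(p[0]-.642)/.004,(p[1]+.125)/.004,(p[2]-a0)/.01]; o+=list(p[5:9]/2);return o
r=least_squares(res,[.642,-.125,a0,.55,.6,0,0,0,0],loss="soft_l1")
print(r.x.round(4));print(np.array(r.fun[:20]).reshape(-1,2).round(1))
print("sigma f,g",np.sqrt(np.diag(np.linalg.inv(r.jac.T@r.jac)))[3:5].round(4))
E
python3 fit2.py
```

```text
[ 0.6408 -0.1263 -0.0835  0.5427  0.6419  0.8418  1.8118 -0.5602  0.8864]
[[ 0.6  0.3]
 [-1.2  0.1]
 [ 0.3  0.1]
 [-0.4 -0.9]
 [-0.2 -0.4]
 [ 0.4  0.2]
 [ 0.7  0. ]
 [ 0.4  2.2]
 [-0.4 -1. ]
 [-0.5 -0.5]]
sigma f,g [0.0183 0.0146]
```

View pics/w4.png

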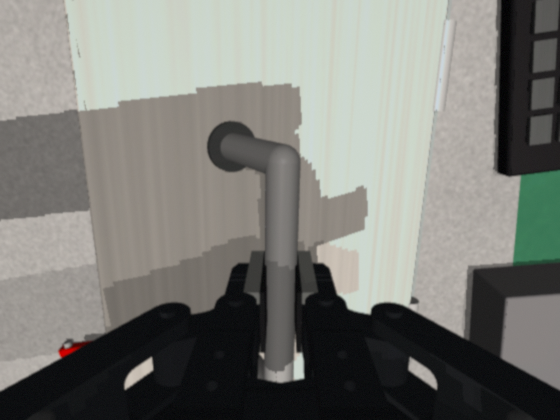

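The wrist view shows the bar firmly between the pads, but not the pointer. The fit gives flap ≈0.545 and pointer ≈0.642. I'll raise about 0.09 rad, easing the radial force.

```bash
python3 -m handwheel '[{"gripper":0,"tx":-0.001,"ty":0,"tz":0.0015,"ax":0,"ay":0,"az":0},{"gripper":0,"tx":0.0025,"ty":0,"tz":0.0055,"ax":0,"ay":0,"az":0},{"gripper":0,"tx":0.0055,"ty":-0.0005,"tz":0.008,"ax":0,"ay":0,"az":0},{"gripper":0,"tx":0.008,"ty":-0.001,"tz":0.01,"ax":0,"ay":0,"az":0},{"gripper":0,"tx":0.008,"ty":-0.001,"tz":0.01,"ax":0,"ay":0,"az":0},{"gripper":0,"tx":0.008,"ty":-0.001,"tz":0.01,"ax":0,"ay":0,"az":0}]'
cat > snap.py <<'E'
from h import *
import sys
im=np.zeros((600,790,3),np.uint8)
s=camera("scene")["pixels"][155:275,220:300,::-1];t=camera("top")["pixels"][130:250,270:345,::-1]
im[:,:400]=cv2.resize(s,None,fx=5,fy=5,interpolation=cv2.INTER_CUBIC)
im[:,410:785]=cv2.resize(t,None,fx=5,fy=5,interpolation=cv2.INTER_CUBIC)
cv2.imwrite(sys.argv[1],im)
E
python3 snap.py pics/l2.png
```

```text
time_s: 10.0
tcp_pos: [0.6542, -0.1273, 0.2181]
eef_rot: [0.737, 0.676, -0.0, -0.0]
wrist_force: [-6.3, -0.7, 2.2]
width: 0.0101
grip_force: 49.3
```

View pics/l2.png

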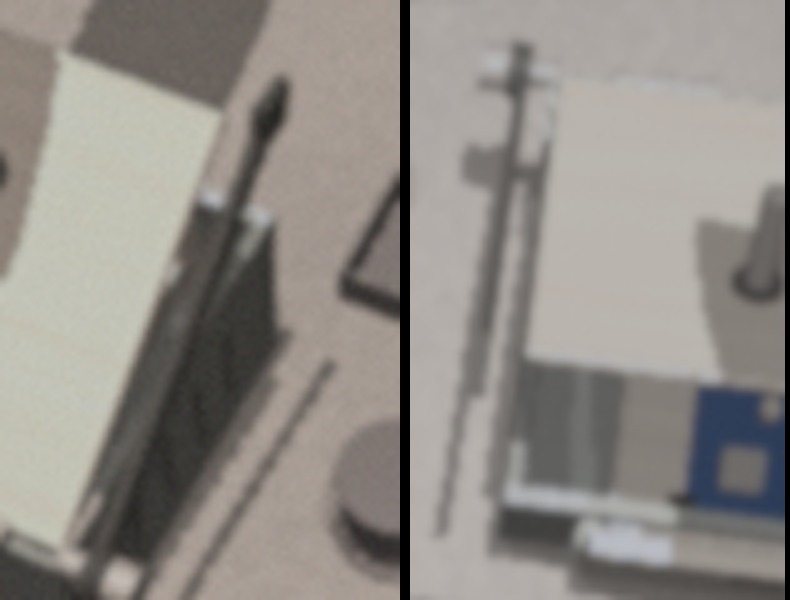

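```bash
sed -e 's/(292,208.25)/(293,201.6)/;s/(283,208.75)/(283.5,208.8)/;s/(265.75,177)/(264,177.4)/;s/(275.5,170.7)/(276.2,170.2)/' fit2.py > fit3.py
cat >> fit3.py <<'E'
# edge direction in the scene image: dx/dy
p=r.x
for n,th,y,z,r0,r1 in(("flap",p[3],.14,.003,.01,.192),("arm",p[4],.156,0,.01,.2)):
    A,B=[np.array(proj(s,W(F(th,-q,y,z),p))) for q in(r0,r1)];print(n,((A-B)[0]/(A-B)[1]).round(3))
print("kin (from .0532,.0737):")
ths=np.linspace(.4,.8,401);d=[( -.136*np.cos(q)+.048*np.sin(q)+.136, .136*np.sin(q)+.048*np.cos(q)-.048) for q in ths]
print(ths[np.argmin([np.hypot(x-.0533,z-.0737) for x,z in d])])
for g in(.55,.6,.65,.7):
    A,B=[np.array(proj(s,W(F(g,-q,.156,0),p))) for q in(.01,.2)];C,D=[np.array(proj(s,W(F(g,-q,.14,.003),p))) for q in(.01,.192)];print(g,((A-B)[0]/(A-B)[1]).round(3),((C-D)[0]/(C-D)[1]).round(3), D, np.array(proj(s,W(F(g,-.216,.156,0),p)))-D)
E
python3 fit3.py
```

```text
[ 0.6408 -0.1263 -0.0845  0.6303  0.6394  0.9816  1.7401 -0.229   0.8197]
[[ 0.8  0.1]
 [-1.   0.1]
 [ 0.4  0.1]
 [-0.3 -1.1]
 [-0.2 -0.2]
 [ 0.   0.3]
 [ 1.   0. ]
 [ 0.2  0.9]
 [-0.7 -0.5]
 [-0.3 -0.5]]
sigma f,g [0.0156 0.0147]
flap -0.355
arm -0.354
kin (from .0532,.0737):
0.635
0.55 -0.382 -0.382 [266.5220026  178.23088736] [11.57466085 -8.14016458]
0.6 -0.366 -0.366 [265.24442319 177.70536001] [11.56351661 -8.37109037]
0.65 -0.35 -0.349 [263.8618014 177.3944354] [11.53717579 -8.57958262]
0.7 -0.334 -0.331 [262.37480861 177.30506464] [11.49481686 -8.763562  ]
```

Kinematics and fit agree at 0.63 against 0.64, but the scene tip offset hints the arm may be slightly lower. My picture budget is used up, so I'll read the tip regions numerically.

Run:
```python
from h import *
def avg(n): 
    return np.mean([camera(n)["pixels"].astype(float).mean(2) for _ in range(5)],0)
s=avg("scene");t=avg("top");np.save("s.npy",s);np.save("t.npy",t)
print("scene cols 260..284");
for v in range(164,194): print(v,*s[v,260:285].astype(int))
print("top cols 276..300")
for v in range(190,240,1): print(v,*t[v,274:297].astype(int))
```

```text
scene cols 260..284
164 98 98 98 99 99 96 98 97 97 105 122 143 152 153 154 154 156 157 156 155 157 157 157 157 156
165 97 98 99 98 97 97 97 98 100 112 135 150 155 155 154 157 155 155 156 155 156 158 157 156 156
166 98 98 98 98 98 98 97 96 105 124 142 153 155 154 155 155 156 154 156 156 155 156 157 156 155
167 99 98 99 97 97 98 97 97 108 132 150 154 154 155 156 155 156 155 155 154 156 156 157 156 158
168 98 98 99 99 98 99 97 99 113 136 152 155 155 155 156 153 152 153 155 156 156 156 156 158 156
169 99 99 99 99 99 98 99 105 124 144 152 155 156 155 150 141 139 145 151 155 156 156 157 157 157
170 99 98 98 99 100 100 102 114 135 150 155 156 155 151 136 118 113 126 144 154 156 157 157 156 157
171 98 98 100 99 98 98 106 127 145 155 157 155 152 139 118 94 86 104 134 152 157 157 156 157 157
172 99 99 98 99 98 99 112 136 152 157 158 154 143 124 98 78 70 91 130 152 156 156 156 156 155
173 98 98 97 97 97 104 124 145 154 156 157 148 129 104 83 68 63 90 131 152 157 157 156 155 156
174 102 98 96 96 99 112 136 153 156 156 151 136 111 88 72 59 60 94 134 153 157 157 157 156 156
175 126 115 105 99 105 
[... 5790 characters left out ...]
43
232 167 146 128 137 160 172 176 176 175 175 174 165 141 112 87 74 73 76 78 81 87 94 101
233 167 145 128 138 160 173 175 175 174 174 171 158 134 107 83 68 64 64 65 66 67 69 70
234 166 145 128 139 162 174 176 175 174 174 168 150 125 101 80 67 64 64 64 64 64 64 64
235 164 143 129 142 164 175 176 175 175 174 167 146 120 96 76 66 64 63 64 64 65 64 64
236 160 144 138 152 169 176 176 175 175 174 167 144 118 95 77 69 66 66 65 65 65 64 65
237 163 155 156 165 174 177 176 175 175 174 167 144 119 99 86 79 75 72 71 70 69 69 67
238 172 170 170 173 176 178 176 174 174 174 167 144 120 107 100 93 88 84 83 82 80 79 77
239 176 176 175 175 176 176 175 174 174 174 167 144 122 114 111 106 100 96 95 94 93 90 88
```

Run:
```python
from h import *
t=camera("top");s=camera("scene");T=np.load("t.npy")
def tri(a,b):
    o1,d1=ray(t,*a);o2,d2=ray(s,*b);A=np.c_[d1,-d2];x,*_=np.linalg.lstsq(A,o2-o1,rcond=None)
    return (o1+d1*x[0]+o2+d2*x[1])/2,np.linalg.norm(o1+d1*x[0]-o2-d2*x[1])
a=-.0845;c,sn=np.cos(a),np.sin(a);box=np.array([.6415,-.126,0])
def loc(p): d=p-box;return np.array([d[0]*c+d[1]*sn,-d[0]*sn+d[1]*c,d[2]])
for n,tp,sp in(("tipA",(285,196),(275.8,169.7)),("tipB",(283.3,208.5),(275.8,169.7)),("corner",(292.3,201.8),(263.4,176.3))):
    tp2=np.array(tp)-[0,0];p,m=tri(tp2,sp);l=loc(p);r=l-[.096,0,.114];print(n,l.round(4),"miss",m.round(4),"ang",np.arctan2(r[2],-r[0]).round(3),"len",np.hypot(r[0],r[2]).round(4))
for v in range(136,196,4):print(v,*T[v,276:302].astype(int))
```

```text
tipA [-0.0617  0.1582  0.2608] miss 0.0103 ang 0.75 len 0.2155
tipB [-0.0793  0.1545  0.2383] miss 0.0012 ang 0.617 len 0.2149
corner [-0.0612  0.137   0.2282] miss 0.0024 ang 0.628 len 0.1943
136 168 167 166 166 166 168 167 166 166 167 168 167 166 165 163 163 164 165 166 166 166 167 167 167 167 167
140 167 167 166 166 166 167 167 168 169 170 170 169 166 155 129 104 96 104 128 152 164 166 166 165 165 166
144 168 167 167 167 167 167 165 162 161 162 163 164 157 134 108 98 101 120 150 167 173 175 174 171 168 169
148 168 169 169 169 168 166 163 159 153 150 148 144 132 109 89 87 103 131 151 158 161 165 168 165 171 176
152 167 168 169 169 170 170 169 169 169 168 168 168 167 156 130 107 123 153 168 171 170 164 159 167 176 178
156 170 171 170 169 169 169 169 169 169 169 170 169 161 139 112 112 139 160 167 167 167 167 164 170 177 179
160 171 171 170 165 152 133 122 122 126 126 121 116 109 99 99 122 149 162 164 155 132 128 157 175 180 180
164 172 173 172 162 141 123 118 117 116 116 115 110 100 91 90 94 99 101 100 98 106 136 165 177 180 180
168 173 172 172 172 172 170 167 166 161 149 129 111 98 98 121 141 138 119 105 101 121 156 174 179 179 179
172 173 173 173 172 172 173 173 172 164 142 119 102 96 116 145 155 140 123 116 118 140 166 178 180 181 180
176 173 174 173 172 172 173 173 169 155 133 112 98 102 128 151 151 135 120 112 123 155 173 178 179 180 179
180 174 174 174 173 172 173 171 160 138 115 100 98 124 156 169 162 141 121 117 139 165 177 179 180 180 180
184 174 175 176 175 175 173 165 143 120 104 95 108 139 162 162 143 124 115 124 154 173 178 179 179 179 179
188 172 171 172 174 174 166 148 126 111 97 96 123 154 161 144 124 114 113 135 163 175 178 178 178 178 178
192 175 174 173 172 168 155 134 116 101 94 112 144 161 156 137 121 112 123 154 173 178 180 180 179 180 180
```

Run:
```python
from h import *
t=camera("top");s=camera("scene")
def pl(cam,px,y,a,box,off=(0,0)):
    o,d=ray(cam,*(np.array(px)-off));n=np.array([-np.sin(a),np.cos(a),0]);p=o+d*((y-(o-box)@n)/(d@n));q=p-box
    l=np.array([q@[np.cos(a),np.sin(a),0],q[2]])-[.096,.114];return np.arctan2(l[1],-l[0]).round(4),np.hypot(*l).round(4)
for a in(-.0845,-.0925):
  for box in((.6415,-.126,0),(.6435,-.125,0)):
    print(a,box,"tip",pl(s,(275.8,169.7),.156,a,box),"corner",pl(s,(263.4,176.3),.14,a,box),"closed corner",pl(s,(272.5,196.8),.14,a,box),"topA",pl(t,(285,196),.156,a,box),"topB",pl(t,(283.3,208.5),.156,a,box))
```

```text
-0.0845 (0.6415, -0.126, 0) tip (np.float64(0.6319), np.float64(0.2151)) corner (np.float64(0.6971), np.float64(0.1948)) closed corner (np.float64(0.0486), np.float64(0.1859)) topA (np.float64(-1.5898), np.float64(0.5307)) topB (np.float64(-1.3604), np.float64(0.3537))
-0.0845 (0.6435, -0.125, 0) tip (np.float64(0.6451), np.float64(0.2167)) corner (np.float64(0.7097), np.float64(0.1966)) closed corner (np.float64(0.0677), np.float64(0.1857)) topA (np.float64(-1.6691), np.float64(0.8363)) topB (np.float64(-1.5399), np.float64(0.6105))
-0.0925 (0.6415, -0.126, 0) tip (np.float64(0.6382), np.float64(0.2161)) corner (np.float64(0.7003), np.float64(0.1958)) closed corner (np.float64(0.0603), np.float64(0.1857)) topA (np.float64(-1.5018), np.float64(0.3866)) topB (np.float64(-1.3207), np.float64(0.328))
-0.0925 (0.6435, -0.125, 0) tip (np.float64(0.6513), np.float64(0.2177)) corner (np.float64(0.7128), np.float64(0.1976)) closed corner (np.float64(0.0793), np.float64(0.1856)) topA (np.float64(-1.6066), np.float64(0.5888)) topB (np.float64(-1.4895), np.float64(0.5121))
```

Run:
```python
import numpy as np
s=np.load("s.npy")
def cross(row,c0,c1,lev,rising):
    for c in range(c0,c1):
        a,b=s[row,c],s[row,c+1]
        if (a<lev<=b) if rising else (a>=lev>b): return c+(a-lev)/(a-b)
def fit(name,pts):
    v,u=np.array([(v,u) for v,u in pts if u is not None]).T
    p=np.polyfit(v,u,1);r=u-np.polyval(p,v);k=abs(r)<3*np.median(abs(r))+.05;p,C=np.polyfit(v[k],u[k],1,cov=True);print(name,p.round(4),C[0,0]**.5,r.std().round(2),k.sum())
fit("armL",[(v,cross(v,262,275,112,False)) for v in range(185,195)])
def armR(v):
    c0=int(272-.36*(v-184))-2
    return cross(v,c0,c0+8,110,True)
fit("armR",[(v,armR(v)) for v in range(184,196)])
def fl(v):
    c0=int(262-.36*(v-184))-6
    return cross(v,c0,c0+12,165,False)
fit("flap",[(v,fl(v)) for v in range(182,255)])
fit("flap hi",[(v,fl(v)) for v in range(182,215)])
for v in (200,215,230,245): c=int(262-.36*(v-184));print(v,c-6,*s[v,c-6:c+24].astype(int))
```

```text
armL [ -0.3667 336.3721] 0.010755926621389623 0.09 10
armR [ -0.3844 344.0477] 0.008682946977799377 0.09 12
flap [ -0.3769 330.9359] 0.00036777843833145173 0.13 66
flap hi [ -0.3751 330.592 ] 0.0029518660213819783 0.18 32
200 250 189 188 189 190 190 178 146 106 80 72 68 67 70 77 76 68 52 52 69 96 124 141 137 116 104 126 147 151 151 152
215 244 190 189 190 191 191 185 162 121 84 70 75 81 85 86 82 74 60 53 64 66 62 58 54 56 55 55 54 54 54 56
230 239 190 191 190 191 188 173 136 97 77 76 77 77 79 80 77 65 51 48 53 53 54 54 56 55 54 51 46 48 53 55
245 234 188 188 189 189 181 150 109 84 89 95 93 88 83 79 67 52 47 48 44 45 49 55 54 56 55 53 55 57 69 83
```

The slopes in the scene match: flap edge -0.377, arm edge about -0.378. Triangulation also agrees (flap ≈0.613, arm ≈0.617), so the flap is at the mark within about 0.02 rad. Quick check of stillness, then hand in.

Run:
```python
from h import *
o=get_obs();print(o["time_s"],o["tcp_pos"],abs(o["joint_velocities"]).max(),o["wrist_force"],o["grip_force"])
print(job_done())
```

```text
10.9 [ 0.65410643 -0.12731829  0.21804106] 0.0018658620981154969 [-6.43830555 -0.23569776  2.14541527] 49.30111527442932
the job is handed in; nothing more can be done
None
```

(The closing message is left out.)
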